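Ready the autosampler and start its run

ROBOT

A 7-joint arm with a two-finger parallel gripper is mounted at the origin on the work surface. World frame = base frame: x ahead of the robot, y to its left, z up, the work surface at z = 0. Lengths are in m, angles in degrees, forces in N, time in s.
With the tool pointing down it reaches from about 0.4 to 0.9 m from the base axis. Payload 5.5 kg.
Tool frame: the origin (TCP) lies at the centre of the arm's flange, where the gripper is bolted on; the fingertips stand 178 mm ahead of it and the grasp point (between the pads) lies 159 mm ahead of it; x points along the fingers, z is the direction in which the jaws open and shut, and the axes are right-handed (so a half turn about x gives the same grasp; the last joint's range is limited). The gripper opens to 92 mm and grips with 3 to 60 N. Pads are 19 mm wide; open, the fingers measure 130 mm over their backs; the gripper's body (75 mm by 190 mm) begins 47 mm behind the grasp point.
Start: joints at [-60.092, 28.699, -24.465, 88.831, 12.651, 65.22, -12.049], TCP at [0.166, 0.628, 0.405] pointing down, gripper open.
Joint ranges: [-164.97, 164.97], [-17.58, 116.51], [-87.97, 89.64], [11.32, 138.91], [-80.73, 260.73], [10.89, 115.49], [-147.41, 147.41]. Speed limits (degrees/s): [147.25, 147.25, 180, 180, 180, 180, 180].

INTERFACE

Orientations are given as [roll, pitch, yaw] about the fixed x, y, z axes, in that order (R = Rz(yaw) Ry(pitch) Rx(roll)).
In Python, from bench import manip gives the robot as it stands. The module is installed in compiled form; this text tells all that it offers.
- The arm moves only by the tool play_rows, never from a script. Its argument "series" is a list of rows, each a list of 5 numbers: the shift along the world's x, y, z in m, then the turn about the world's z in degrees, then the finger opening in m, from 0 to 0.0918. A call has 1 to 8 rows; each row shifts and turns the commanded pose from where the row before left it; what a row does not reach is not made up. A row lasts 1/12 s, in which the tool goes at most 41.7 mm and 7.16 degrees, less where a joint would pass 70% of its speed; a pose out of reach is approached as far as the arm can. A call with a gripper value outside its range is refused whole. The fingers move at their own pace and stop on an object; the grip force is fixed at half the most. Time passes only in rows, so rows that do not move let the fingers close. It gives the time, the measured TCP pose, the force and the opening at its end, in the units of the state.
- manip.sense(): the state, without advancing time (a new reading comes with each control period).
- manip.snapshot(name): name is "scene" or "side" or "wrist"; returns a dict with "frame" (480x640x3 uint8, blue, green, red), "mtx" (3x3 intrinsics, pixels), "origin" and "rotation" of the camera in the world; the wrist camera has in their place "T_tool_cam" (4x4, takes a point from camera to tool coordinates, whose origin is the TCP and whose axes are the tool frame's). Camera axes: x right, y down, z forward; pixel columns grow to the right and rows downward; lengths in m; the calibration is good to about 2 mm. A picture is of the moment at which its call begins: read the wrist's pose just before it. There is no depth.
- manip.finish_job(): hands the job in, once; it reports no verdict.
Trained networks look in a picture, given as the dict that the camera call returned (one of the last four; its "shot" number tells which), for a name from the list of things; names that differ only in an ending like _2 or _b are one class to them, and where a whole thing is asked for, a point or a joint stands for the part that bears it (a point fixed in the world has none). Each returns a list of dicts, best first, with "conf" (0 to 1); they miss things now and then, are a little off and sometimes report something else, mostly with a low value. They report only what shows in the picture. A call takes as long as a camera call.
- manip.spot_in(picture, target): "box" ([centre column, centre row, width, height] in pixels, round what is visible of it).
- manip.pinpoint(picture, target): "position" ([column, row] in pixels: a listed point, or the origin of a listed thing).
The state is a dict: "clock": time; "joint_positions": joint angles; "qd": joint speeds; "joint_torque": joint torques, N m; "eef_pos": TCP position; "orientation": TCP orientation; "wrist_force": force on the tool from outside, world axes, zero at the start; "ft_torque": the same for the moment, N m; "gripper_width": opening from 0.0 (shut) to 1.0 (fully open).
Only numpy, scipy, OpenCV 4.12 (cv2) and the standard library are available. Lean on these libraries where they do the work, as an engineer would, in place of code of your own. Each camera call takes 0.05 s, during which the arm holds its last target. There are 200 camera calls.

TASK

Get the sample changer ready and start its run by pushing three latching buttons with a fingertip, in this order: the blue button on the rinse station, then the yellow button on the hub of the carousel, then the green button on the control box. Push each one gently, well in past the middle of its travel, so that it stays in. Leave the red button out, and do not pick up or shift the vials or any of the other loose things.

Things in the scene. Friction and masses are not known exactly. Their poses are not given: they have to be found in the camera images.
- rinse_button (a joint): travel of the blue button on the rinse station. Value in m: 0 = fully out, 0.016 = fully in; starts between 0 and 0.003. Latching: friction keeps it where it is left. Pushing takes about 3.2 N at first, 6.1 N near the end; beyond that, button and collar together yield on a cushion spring (from 7.5 N, 1.5 N more per mm) and spring back. Counts as pressed beyond 0.009.
- rinse_button_top (a point): centre of the flat round top face of the blue button cap (36 mm across); z points up; 107 mm above the table when fully out, and it sinks as the button is pressed. The cap stands 25 mm out of a black collar 48 mm across (on the grey block at the opposite end of the rinse station from the white rinse pot)
- hub_button (a joint): travel of the yellow button on the hub of the carousel. Value in m: 0 = fully out, 0.016 = fully in; starts between 0 and 0.003. Latching: friction keeps it where it is left. Pushing takes about 3.2 N at first, 6.1 N near the end; beyond that, button and collar together yield on a cushion spring (from 7.5 N, 1.5 N more per mm) and spring back. Counts as pressed beyond 0.009.
- hub_button_top (a point): centre of the flat round top face of the yellow button cap (36 mm across); z points up; 119 mm above the table when fully out, and it sinks as the button is pressed. The cap stands 25 mm out of a black collar 48 mm across (in the middle of the carousel; vials stand 78 mm from it and their tops are 23 mm lower than its top)
- start_button (a joint): travel of the green start button on the control box. Value in m: 0 = fully out, 0.016 = fully in; starts between 0 and 0.003. Latching: friction keeps it where it is left. Pushing takes about 3.2 N at first, 6.1 N near the end; beyond that, button and collar together yield on a cushion spring (from 7.5 N, 1.5 N more per mm) and spring back. Counts as pressed beyond 0.009.
- start_button_top (a point): centre of the flat round top face of the green button cap (36 mm across); z points up; 96 mm above the table when fully out, and it sinks as the button is pressed. The cap stands 25 mm out of a black collar 48 mm across (on top of the control box, 84 mm from the red one, centre to centre)
- stop_button (a joint): travel of the red stop button on the control box, same mechanism as the green one (0 = out, 0.016 = in; starts at 0). It must stay out
- stop_button_top (a point): centre of the flat round top face of the red button cap (36 mm across); z points up; 96 mm above the table when fully out, and it sinks as the button is pressed. The cap stands 25 mm out of a black collar 48 mm across (on top of the control box, 84 mm from the green one)
- rinse_station: fixed cream block 110 x 180 x 50 mm with an open white rinse pot (72 mm across, top at 85 mm) at its +y end and a grey block with the blue button at its -y end (button axis 47 mm from the origin along -y); origin at the centre of its underside. Handle gently: under 20 N
- carousel: fixed round sample carousel 216 mm across, grey deck at 46 mm height with dark sample holes, white hub with the yellow button on its axis; origin at the centre of its underside. Handle gently: under 20 N
- control_box: fixed cream box 130 x 180 x 65 mm with a dark display, the green button at x = -15, y = +42 mm and the red one at x = -15, y = -42 mm in its own frame; origin at the centre of its underside. Handle gently: under 20 N
- vial0: loose capped sample vial, amber glass with a white cap, 23 mm across, 50 mm tall, standing in a socket of the carousel deck (its top is 96 mm above the table); origin at the centre of its underside. Only a bystander
- vial1: loose capped sample vial, amber glass with a white cap, 23 mm across, 50 mm tall, standing in a socket of the carousel deck (its top is 96 mm above the table); origin at the centre of its underside. Only a bystander
- vial2: loose capped sample vial, amber glass with a white cap, 23 mm across, 50 mm tall, standing in a socket of the carousel deck (its top is 96 mm above the table); origin at the centre of its underside. Only a bystander
- reagent_bottle: loose capped amber bottle, 52 mm across, 120 mm tall; origin at the centre of its underside. Only a bystander
- beaker: loose glass beaker, 60 mm across, 70 mm tall; origin at the centre of its underside. Only a bystander
- tip_box: loose blue box with a white lid, 60 x 90 x 57 mm; origin at the centre of its underside. Only a bystander
- brush_pot: loose grey round pot, closed, 48 mm across, 50 mm tall; origin at the centre of its underside. Only a bystander

How it is judged (in metres and radians):
On the way, in this order (a step that is already met when the one before it is completed fails the run):
1. the blue button is pressed in (value of joint rinse_button above 0.009 m), for 0.2 s.
2. the yellow button is pressed in (value of joint hub_button above 0.009 m), for 0.2 s.
3. the green button is pressed in (value of joint start_button above 0.009 m), for 0.2 s.
At the end, for the whole second after the job is handed in: The blue, yellow and green buttons are all in by more than 9 mm of their 16 mm, the red button is in by less than 4 mm, and the vials, bottle, beaker, tip box and pot are at rest within 20 mm of where they began (value of joint each of rinse_button, hub_button, start_button above 0.009 m and value of joint stop_button below 0.004 m and distance of each of vial0, vial1, vial2, reagent_bottle, beaker, tip_box, brush_pot from where it was at the start of the episode below 0.02 m and linear speed of each of vial0, vial1, vial2, reagent_bottle, beaker, tip_box, brush_pot below 0.03 m/s); the robot touches nothing.
It fails at once if the yellow button is pushed in before the blue one (value of joint hub_button above 0.006 m and value of joint rinse_button below 0.008 m).
It fails at once if the green button is pushed in before the yellow one (value of joint start_button above 0.006 m and value of joint hub_button below 0.008 m).
It fails at once if the red button is pushed in (more than 4 mm) (value of joint stop_button above 0.004 m).
It fails at once if a station is pushed with more than 20 N (contact force between any of the fingers, the arm and rinse_station above 20 N or contact force between any of the fingers, the arm and carousel above 20 N or contact force between any of the fingers, the arm and control_box above 20 N).
It fails at once if a vial or another loose thing is lifted or shifted by more than 20 mm (distance of any of vial0, vial1, vial2, reagent_bottle, beaker, tip_box, brush_pot from where it was at the start of the episode above 0.02 m).
It also fails if it takes over 51 s, if anything falls off the work surface, if the arm or the gripper's body presses on something with over 40 N, if the wrist force passes 120 N, or if a joint passes its speed limit or range.

## Working session

There is one attempt and no reset: what is moved stays moved. The work goes in short steps, Python scripts to look and compute and a tool call to move; the robot and the scene stay as the last step left them, time stands still between calls to the robot, and variables do not carry over. Pictures are saved under pics/ and viewed, about 8 in all and at most 12, crops included, and the job is handed in when it is done.

Besides the shell and the picture viewer there is one more tool, called by a JSON object that holds its "method" and its "body". play_rows: Moves the arm, as the interface text tells. Its arguments: {"type":"object","properties":{"series":{"type":"array","items":{"type":"array","items":{"type":"number"}}}},"required":["series"]}

```bash
mkdir -p pics; cat > h.py <<'E'
import numpy as np, cv2
from bench import manip
Z=dict(rinse_button_top=.106,hub_button_top=.118,start_button_top=.095,stop_button_top=.096)
def ray(p,px):
    d=np.linalg.inv(p["mtx"])@[px[0],px[1],1.]
    return np.array(p["origin"]),np.array(p["rotation"])@d
def atz(p,px,z):
    o,d=ray(p,px); return o+d*(z-o[2])/d[2]
E
python3 - <<'E'
from h import *
print(manip.sense())
ps={n:manip.snapshot(n) for n in("scene","side")}
for n,p in ps.items():
    cv2.imwrite(f"pics/{n}0.png",p["frame"]); print(n,p["origin"])
    for t in Z:
        for r in manip.pinpoint(p,t)[:2]: print(t,np.round(r["position"],1),round(r["conf"],2),atz(p,r["position"],Z[t]).round(4))
    for t in ["reagent_bottle","beaker","tip_box","brush_pot","vial0","rinse_station","carousel","control_box"]:
        for r in manip.pinpoint(p,t)[:3]: print(t,np.round(r["position"],1),round(r["conf"],2),atz(p,r["position"],.046 if t=="vial0" else 0).round(3))
E
```

```text
{'clock': 0.0, 'joint_positions': array([-60.09067265,  28.75350773, -24.45339176,  88.8909535 ,
        12.6500077 ,  65.21943752, -12.05100669]), 'qd': array([ 0.07056568,  0.04656168,  0.0299829 ,  0.13723655, -0.00928333,
        0.04380611,  0.02250283]), 'joint_torque': array([-8.43031085e-04, -5.66579032e+01, -5.81589147e+00, -2.79116231e+01,
       -6.84649078e-02,  3.06736131e-02,  1.84366577e-04]), 'eef_pos': array([0.16631951, 0.62799697, 0.40368514]), 'orientation': array([ 177.57497122,   89.88932914, -107.25311249]), 'wrist_force': array([0.51108788, 0.67917704, 0.80386223]), 'ft_torque': array([-0.01722217, -0.03631713, -0.01565113]), 'gripper_width': 0.99723681183989}
scene [ 1.23493909 -0.37872095  0.72386784]Traceback (most recent call last):
  File "<stdin>", line 7, in <module>
  File "h.py", line 8, in atz
    o,d=ray(p,px); return o+d*(z-o[2])/d[2]
                                       ~^^^
IndexError: invalid index to scalar variable.
```

```bash
sed -i 's/^from bench.*/&\nfrom scipy.spatial.transform import Rotation as Ro\ndef RR(r):\n    r=np.array(r)\n    return r if r.shape==(3,3) else Ro.from_euler("xyz",r,degrees=True).as_matrix()/; s/np.array(p\["rotation"\])@d/RR(p["rotation"])@d/' h.py
python3 - <<'E'
from h import *
ps={n:manip.snapshot(n) for n in("scene","side")}
for n,p in ps.items():
    cv2.imwrite(f"pics/{n}0.png",p["frame"]); print(n,p["origin"],p["rotation"])
    for t in Z:
        for r in manip.pinpoint(p,t)[:2]: print(t,np.round(r["position"],1),round(r["conf"],2),atz(p,r["position"],Z[t]).round(4))
    for t in ["reagent_bottle","beaker","tip_box","brush_pot","vial0","rinse_station","carousel","control_box"]:
        for r in manip.pinpoint(p,t)[:3]: print(t,np.round(r["position"],1),round(r["conf"],2),atz(p,r["position"],.046 if t=="vial0" else 0).round(3))
E
```

```text
scene [ 1.23493909 -0.37872095  0.72386784] [-127.15263019    0.23885855   61.74762966]
rinse_button_top [121.1 297.6] 0.66 [ 0.4785 -0.3483  0.106 ]
hub_button_top [476.  316.7] 0.62 [0.8114 0.142  0.118 ]
hub_button_top [355.4 267.2] 0.59 [0.612  0.0388 0.118 ]
start_button_top [426.1 201.7] 0.72 [0.4683 0.3117 0.095 ]
stop_button_top [405.2 218.4] 0.76 [0.5011 0.2314 0.096 ]
reagent_bottle [241.6 409.2] 0.91 [ 0.711 -0.231  0.   ]
reagent_bottle [417.7 246.9] 0.73 [0.496 0.281 0.   ]
reagent_bottle [356.4 262.5] 0.52 [0.478 0.131 0.   ]
beaker [476.3 317.1] 0.83 [0.73  0.243 0.   ]
tip_box [304.7 247.5] 0.67 [0.377 0.057 0.   ]
brush_pot [242.6 268.5] 0.87 [ 0.379 -0.094  0.   ]
vial0 [329.9 316.1] 0.74 [ 0.635 -0.026  0.046]
vial0 [333.1 268.8] 0.71 [0.521 0.047 0.046]
vial0 [388.9 308.6] 0.68 [0.669 0.079 0.046]
rinse_station [158.2 335.3] 0.67 [ 0.487 -0.306 -0.   ]
carousel [349.6 310.2] 0.55 [ 0.598  0.04  -0.   ]
control_box [419.6 243.5] 0.65 [0.488 0.293 0.   ]
control_box [349.9 309.6] 0.16 [0.597 0.042 0.   ]
side [ 0.35495099 -0.66413756  0.86636613] [-137.03059066   -1
[... 375 characters left out ...]
6 ]
reagent_bottle [410.4 343.7] 0.56 [ 0.703 -0.237 -0.   ]
beaker [345.5 227.1] 0.74 [0.678 0.13  0.   ]
beaker [346.7 195.7] 0.65 [ 0.721  0.248 -0.   ]
beaker [238.4 266.7] 0.28 [0.383 0.068 0.   ]
tip_box [237.4 266.8] 0.82 [0.381 0.068 0.   ]
brush_pot [248.1 317.2] 0.73 [ 0.38  -0.081  0.   ]
vial0 [352.4 260.4] 0.63 [ 0.642 -0.021  0.046]
vial0 [346.2 230. ] 0.54 [0.659 0.078 0.046]
vial0 [294.2 249.3] 0.46 [0.519 0.048 0.046]
rinse_station [321.3 397.9] 0.84 [ 0.485 -0.302  0.   ]
rinse_station [325.5 257.7] 0.19 [0.596 0.041 0.   ]
carousel [323.8 255.1] 0.65 [0.595 0.05  0.   ]
control_box [264.2 204.2] 0.97 [0.488 0.272 0.   ]
control_box [355.5 262.5] 0.32 [ 0.663  0.007 -0.   ]
```

View pics/scene0.png

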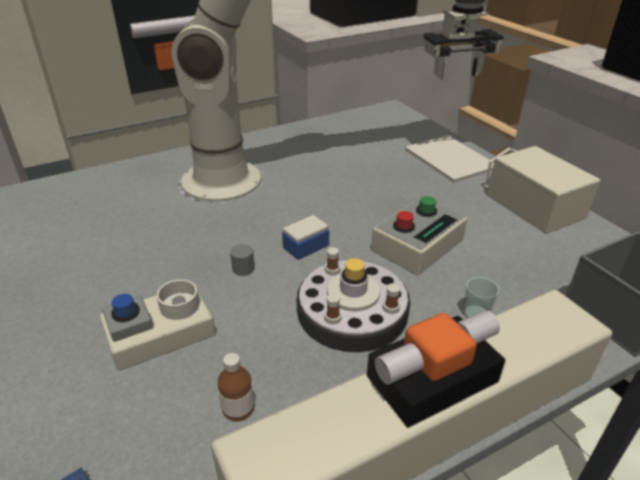

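View pics/side0.png

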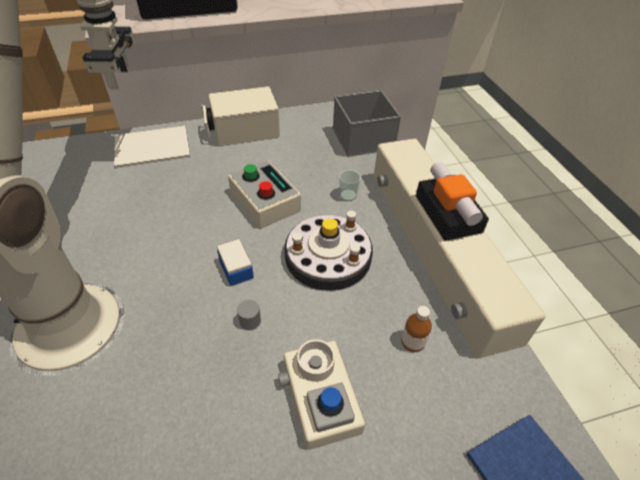

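The scene view shows blue at about (122,300), yellow at (355,267), green at (427,203) and red at (405,220). The side view agrees. On the way to blue I'll look at each button with the wrist camera, starting with green and red.

{"method": "play_rows", "body": {"series": [[0.027,-0.028,0,0,0],[0.027,-0.028,0,0,0],[0.027,-0.028,0,0,0],[0.027,-0.028,0,0,0],[0.027,-0.028,0,0,0],[0.027,-0.028,0,0,0],[0.027,-0.028,0,0,0],[0.027,-0.028,0,0,0]]}}

```text
clock: 2.12
eef_pos: [0.3833, 0.4028, 0.4051]
orientation: [-34.2, 90.0, 40.9]
wrist_force: [0.8, 0.5, 0.7]
gripper_width: 0.469
```

```bash
cat >> h.py <<'E'
def wrist(name,targets):
    s=manip.sense(); p=manip.snapshot("wrist"); cv2.imwrite(f"pics/{name}.png",p["frame"])
    T=np.eye(4);T[:3,:3]=RR(s["orientation"]);T[:3,3]=s["eef_pos"]
    C=T@np.array(p["T_tool_cam"]); tip=T@[.178,0,0,1]
    print("clock",s["clock"],"tip",tip[:3].round(4),"rpy",s["orientation"].round(1),"zaxis",T[:3,2].round(2),"F",s["wrist_force"].round(1),"g",round(s["gripper_width"],2))
    q=dict(p,origin=C[:3,3],rotation=C[:3,:3])
    for t in targets:
        for r in manip.pinpoint(p,t)[:2]:
            w=atz(q,r["position"],Z[t]); print(t,np.round(r["position"],1),round(r["conf"],2),w.round(4),"d",(w-tip[:3]).round(4))
    return q,s
E
python3 -c "
from h import *
q,s=wrist('w1',['start_button_top','stop_button_top'])
print(q['T_tool_cam'])"
```

```text
clock 2.1167 tip [0.3834 0.4029 0.2271] rpy [-34.2  90.   40.9] zaxis [0.26 0.97 0.  ] F [0.8 0.5 0.7] g 0.47
[[ 2.95362967e-04 -2.91885539e-01  9.56453211e-01  2.01233419e-02]
 [ 1.20400861e-04 -9.56453235e-01 -2.91885584e-01  7.80151150e-02]
 [ 9.99999949e-01  2.01369982e-04 -2.47357595e-04 -6.43777123e-05]
 [ 0.00000000e+00  0.00000000e+00  0.00000000e+00  1.00000000e+00]]
```

{"method": "play_rows", "body": {"series": [[0.02,-0.03,0.0,0,0],[0.02,-0.03,0.0,0,0],[0.02,-0.03,0.0,0,0],[0,0,0,0,0]]}}

```text
clock: 2.6
eef_pos: [0.4464, 0.3084, 0.4046]
orientation: [-136.0, 89.7, -61.3]
wrist_force: [0.6, -0.9, -0.1]
gripper_width: 0.05
```

```bash
python3 -c "
from h import *
wrist('w2',['start_button_top','stop_button_top'])"
```

```text
clock 2.6 tip [0.4468 0.3077 0.2266] rpy [-136.    89.7  -61.3] zaxis [ 0.26  0.96 -0.  ] F [ 0.6 -0.9 -0.1] g 0.05
start_button_top [339.6 245.2] 0.8 [0.4651 0.3206 0.095 ] d [ 0.0184  0.0128 -0.1316]
stop_button_top [260.  296.2] 0.74 [0.4919 0.2419 0.096 ] d [ 0.0451 -0.0658 -0.1306]
```

View pics/w2.png

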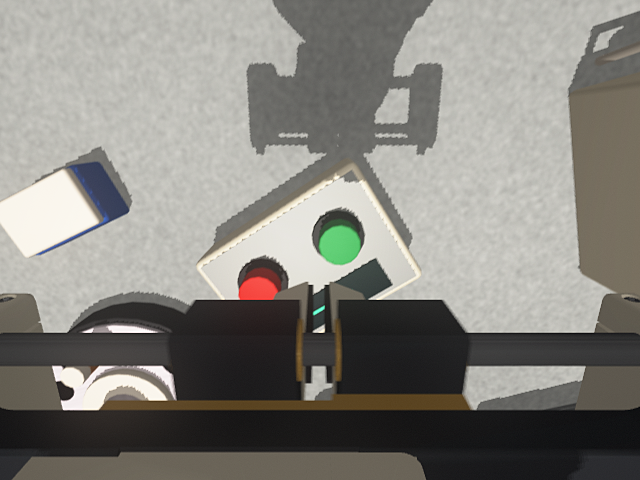

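The wrist view shows the green cap at (340,243) and the red at (261,283). Green is at about (0.465, 0.321), and the measured spacing is 83 mm against the given 84. Next is the hub.

{"method": "play_rows", "body": {"series": [[0.017,-0.033,0,0,0],[0.017,-0.033,0,0,0],[0.017,-0.033,0,0,0],[0.017,-0.033,0,0,0],[0.017,-0.033,0,0,0],[0.017,-0.033,0,0,0],[0.017,-0.033,0,0,0],[0.017,-0.033,0,0,0]]}}

```text
clock: 3.42
eef_pos: [0.5787, 0.0519, 0.405]
orientation: [-0.2, 89.9, 75.2]
wrist_force: [-0.1, 0.7, -0.5]
gripper_width: 0.006
```

{"method": "play_rows", "body": {"series": [[0,0,0,0,0]]}}

```text
clock: 3.5
eef_pos: [0.5809, 0.0442, 0.4047]
orientation: [-134.8, 89.8, -60.1]
wrist_force: [-0.1, -1.6, -0.5]
gripper_width: 0.006
```

```bash
python3 -c "
from h import *
wrist('w3',['hub_button_top'])"
```

```text
clock 3.5 tip [0.5813 0.0435 0.2267] rpy [-134.8   89.8  -60.1] zaxis [ 0.26  0.96 -0.  ] F [-0.1 -1.6 -0.5] g 0.01
hub_button_top [327.4 257.9] 0.87 [0.5998 0.0453 0.118 ] d [ 0.0185  0.0018 -0.1087]
```

{"method": "play_rows", "body": {"series": [[-0.011,-0.038,0,0,0],[-0.011,-0.038,0,0,0],[-0.011,-0.038,0,0,0],[-0.011,-0.038,0,0,0],[-0.011,-0.038,0,0,0],[-0.011,-0.038,0,0,0],[-0.011,-0.038,0,0,0],[-0.011,-0.038,0,0,0]]}}

```text
clock: 4.27
eef_pos: [0.491, -0.2515, 0.405]
orientation: [-19.0, 89.9, 56.6]
wrist_force: [-0.2, -0.0, 0.7]
gripper_width: -0.0
```

{"method": "play_rows", "body": {"series": [[-0.01,-0.03,0,0,0],[-0.01,-0.03,0,0,0],[-0.01,-0.03,0,0,0],[0,0,0,0,0],[0,0,0,0,0]]}}

```text
clock: 4.68
eef_pos: [0.4609, -0.3428, 0.4046]
orientation: [2.9, 90.0, 78.1]
wrist_force: [0.6, 0.1, -0.2]
gripper_width: 0.007
```

```bash
python3 -c "
from h import *
wrist('w4',['rinse_button_top'])"
```

```text
clock 4.6833 tip [ 0.4609 -0.3427  0.2266] rpy [ 2.9 90.  78.1] zaxis [0.26 0.97 0.  ] F [ 0.6  0.1 -0.2] g 0.01
rinse_button_top [319.  265.9] 0.58 [ 0.4884 -0.3494  0.106 ] d [ 0.0274 -0.0068 -0.1206]
```

View pics/w4.png

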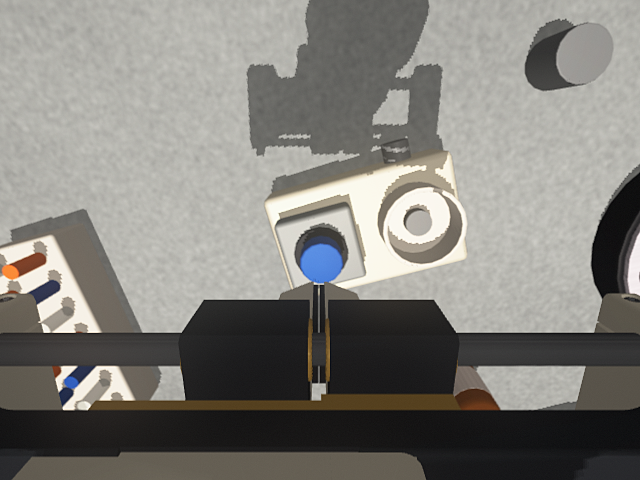

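Blue cap is centred near (322,262). I'll move over it and stop just above.

{"method": "play_rows", "body": {"series": [[0.013,-0.003,-0.02,0,0],[0.012,-0.003,-0.03,0,0],[0,0,-0.03,0,0],[0,0,-0.02,0,0],[0,0,-0.01,0,0],[0,0,-0.002,0,0],[0,0,0,0,0]]}}

```text
clock: 5.37
eef_pos: [0.4862, -0.3481, 0.2927]
orientation: [26.6, 89.9, 101.9]
wrist_force: [0.5, -0.5, 0.2]
gripper_width: 0.004
```

```bash
python3 -c "
from h import *
wrist('w5',['rinse_button_top'])
p=manip.snapshot('side'); cv2.imwrite('pics/s5.png',cv2.resize(p['frame'][320:480,220:440],None,fx=3,fy=3))"
```

```text
clock 5.3667 tip [ 0.4862 -0.3479  0.1147] rpy [ 26.6  89.9 101.9] zaxis [0.25 0.97 0.  ] F [ 0.5 -0.5  0.2] g 0.0
rinse_button_top [319.3 291.9] 0.66 [ 0.4858 -0.3474  0.106 ] d [-0.0004  0.0005 -0.0087]
```

View pics/w5.png

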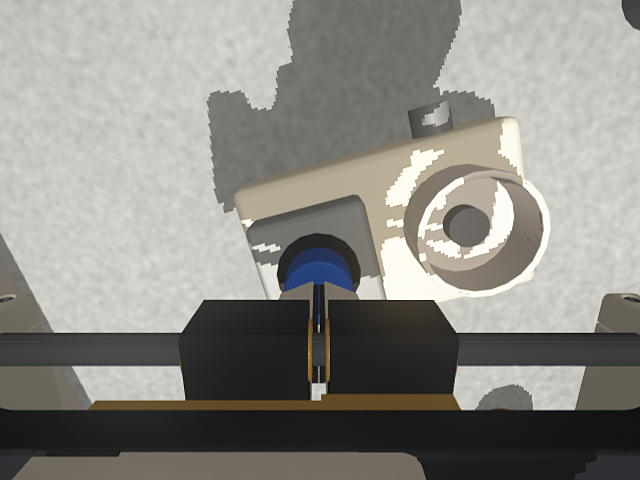

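The tips are centred over the blue cap at (319,290). Pushing now.

{"method": "play_rows", "body": {"series": [[0,0,-0.004,0,0],[0,0,-0.003,0,0],[0,0,-0.003,0,0],[0,0,-0.003,0,0],[0,0,-0.003,0,0],[0,0,-0.003,0,0],[0,0,0,0,0]]}}

```text
clock: 6.1
eef_pos: [0.4855, -0.3498, 0.2734]
orientation: [-110.8, 90.0, -35.6]
wrist_force: [1.1, -0.0, 0.7]
gripper_width: 0.002
```

{"method": "play_rows", "body": {"series": [[0,0,-0.002,0,0],[0,0,-0.001,0,0]]}}

```text
clock: 6.27
eef_pos: [0.4855, -0.3498, 0.2709]
orientation: [-113.0, 90.0, -37.8]
wrist_force: [0.6, -0.2, 4.5]
gripper_width: 0.003
```

```bash
python3 -c "
from h import *
wrist('w6',['rinse_button_top'])"
```

```text
clock 6.2667 tip [ 0.4856 -0.3499  0.0929] rpy [-113.    90.   -37.8] zaxis [ 0.26  0.97 -0.  ] F [ 0.6 -0.2  4.5] g 0.0
```

View pics/w6.png

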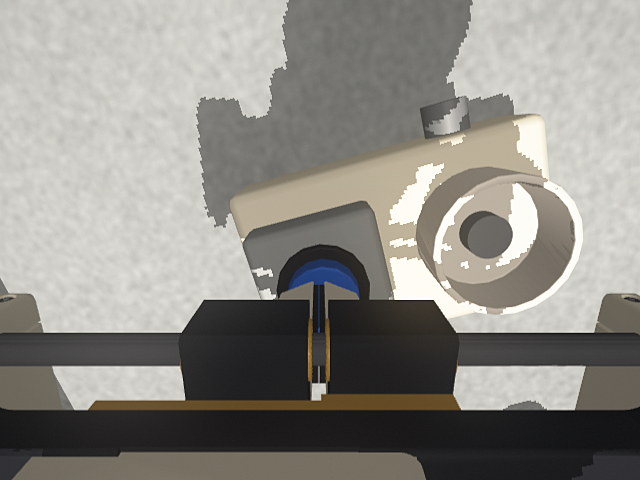

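{"method": "play_rows", "body": {"series": [[0,0,-0.001,0,0],[0,0,-0.001,0,0]]}}

```text
clock: 6.53
eef_pos: [0.4855, -0.3499, 0.2691]
orientation: [-113.2, 90.0, -38.0]
wrist_force: [-0.5, 0.8, 7.1]
gripper_width: 0.002
```

{"method": "play_rows", "body": {"series": [[0,0,0,0,0],[0,0,0,0,0]]}}

```text
clock: 6.7
eef_pos: [0.4855, -0.3499, 0.2692]
orientation: [-114.9, 90.0, -39.8]
wrist_force: [0.3, 0.2, 7.1]
gripper_width: 0.003
```

Blue is fully in: 7.1 N at 15.8 mm. Next I lift and travel to the hub.

{"method": "play_rows", "body": {"series": [[0,0,0.01,0,0],[0,0,0.03,0,0],[0,0,0.04,0,0],[0.005,0.015,0.02,0,0],[0.011,0.038,0,0,0],[0.011,0.038,0,0,0],[0.011,0.038,0,0,0],[0.011,0.038,0,0,0]]}}

```text
clock: 7.37
eef_pos: [0.5339, -0.1809, 0.3689]
orientation: [86.5, 89.9, 161.7]
wrist_force: [0.6, 0.6, -0.5]
gripper_width: 0.002
```

```bash
python3 -c "
from h import *
Z['rinse_button_top']=.091
p=manip.snapshot('side'); cv2.imwrite('pics/s7.png',p['frame'])
for r in manip.pinpoint(p,'rinse_button_top')[:2]: print(r, atz(p,r['position'],.091))"
```

```text
{'position': [328.8, 399.5], 'conf': 0.74} [ 0.4834079  -0.34640048  0.091     ]
{'position': [250.4, 165.0], 'conf': 0.57} [0.46880834 0.33597268 0.091     ]
```

{"method": "play_rows", "body": {"series": [[0.011,0.038,0,0,0],[0.011,0.038,0,0,0],[0.011,0.038,0,0,0],[0.011,0.038,0,0,0],[0.011,0.038,0,0,0],[0.011,0.038,0,0,0],[0,0,0,0,0],[0,0,0,0,0]]}}

```text
clock: 8.13
eef_pos: [0.6001, 0.0491, 0.3683]
orientation: [64.3, 89.9, 139.9]
wrist_force: [-0.3, -0.6, -0.0]
gripper_width: 0.004
```

```bash
python3 -c "
from h import *
wrist('w7',['hub_button_top'])"
```

```text
clock 8.1333 tip [0.5998 0.0493 0.1903] rpy [ 64.3  89.9 139.9] zaxis [0.25 0.97 0.  ] F [-0.3 -0.6 -0. ] g 0.0
hub_button_top [311.9 256.7] 0.9 [0.6016 0.0443 0.118 ] d [ 0.0019 -0.0051 -0.0723]
```

Hub is at (0.601, 0.045), consistent with the earlier measurement. I'll move over it and go down to just above the cap.

{"method": "play_rows", "body": {"series": [[0.001,-0.004,-0.01,0,0],[0,0,-0.02,0,0],[0,0,-0.02,0,0],[0,0,-0.01,0,0],[0,0,-0.004,0,0],[0,0,0,0,0]]}}

```text
clock: 8.73
eef_pos: [0.6008, 0.04, 0.3034]
orientation: [116.7, 89.8, -168.3]
wrist_force: [-0.2, -0.5, -0.0]
gripper_width: 0.0
```

```bash
python3 -c "
from h import *
wrist('w8',['hub_button_top'])"
```

```text
clock 8.7333 tip [0.6003 0.0399 0.1254] rpy [ 116.7   89.8 -168.3] zaxis [ 0.26  0.97 -0.  ] F [-0.2 -0.5 -0. ] g 0.0
hub_button_top [328. 295.] 0.94 [0.602  0.0443 0.118 ] d [ 0.0017  0.0044 -0.0074]
```

View pics/w8.png

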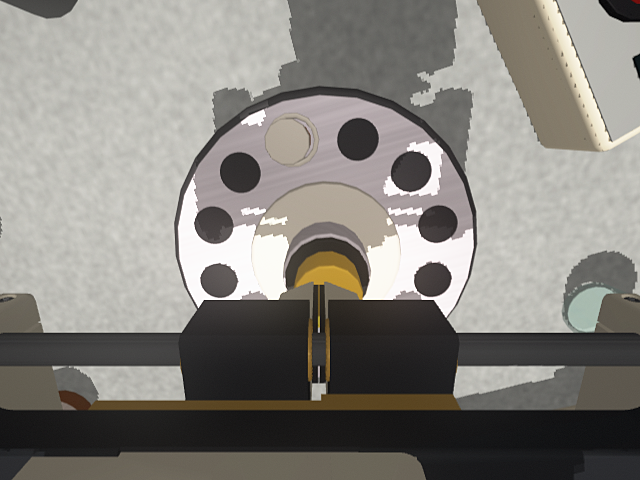

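The tips are about 4 mm to the -y side of the yellow cap centre (328,285). I'll correct that and push.

{"method": "play_rows", "body": {"series": [[0.002,0.004,0,0,0],[0,0,-0.004,0,0],[0,0,-0.003,0,0],[0,0,-0.003,0,0],[0,0,-0.003,0,0],[0,0,-0.003,0,0],[0,0,-0.003,0,0],[0,0,0,0,0]]}}

```text
clock: 9.5
eef_pos: [0.6035, 0.0456, 0.2854]
orientation: [-44.6, 90.0, 30.6]
wrist_force: [1.2, 1.1, 1.8]
gripper_width: 0.004
```

{"method": "play_rows", "body": {"series": [[0,0,-0.001,0,0],[0,0,-0.001,0,0],[0,0,0,0,0]]}}

```text
clock: 9.75
eef_pos: [0.6035, 0.0455, 0.2839]
orientation: [-46.9, 90.0, 28.3]
wrist_force: [-0.3, 1.0, 3.3]
gripper_width: 0.008
```

Tip is at 0.106, which is 13 mm in. Another 2 mm, as I did for blue.

{"method": "play_rows", "body": {"series": [[0,0,-0.001,0,0],[0,0,-0.001,0,0],[0,0,0,0,0]]}}

```text
clock: 10.0
eef_pos: [0.6035, 0.0455, 0.2819]
orientation: [-45.5, 90.0, 29.7]
wrist_force: [0.5, 1.3, 3.3]
gripper_width: 0.002
```

{"method": "play_rows", "body": {"series": [[0,0,-0.001,0,0],[0,0,0,0,0]]}}

```text
clock: 10.17
eef_pos: [0.6035, 0.0455, 0.2812]
orientation: [-51.4, 90.0, 23.7]
wrist_force: [-0.7, 1.3, 6.7]
gripper_width: 0.004
```

Yellow is fully in: 6.7 N at 15.8 mm. Next I lift and travel to green.

{"method": "play_rows", "body": {"series": [[0,0,0.01,0,0],[0,0,0.03,0,0],[0,0,0.03,0,0],[0,0,0.02,0,0],[-0.01,0.02,0,0,0],[-0.016,0.032,0,0,0],[-0.016,0.032,0,0,0],[-0.016,0.032,0,0,0]]}}

```text
clock: 10.83
eef_pos: [0.5444, 0.1614, 0.3708]
orientation: [156.4, 89.9, -128.5]
wrist_force: [0.3, 0.7, -0.0]
gripper_width: 0.004
```

{"method": "play_rows", "body": {"series": [[-0.016,0.032,0,0,0],[-0.016,0.032,0,0,0],[-0.016,0.032,0,0,0],[-0.016,0.032,0,0,0],[-0.016,0.031,0,0,0],[0,0,0,0,0],[0,0,0,0,0]]}}

```text
clock: 11.42
eef_pos: [0.4635, 0.3224, 0.3706]
orientation: [113.0, 89.9, -171.5]
wrist_force: [1.8, -0.1, 0.1]
gripper_width: 0.008
```

```bash
python3 -c "
from h import *
wrist('w9',['start_button_top','stop_button_top'])"
```

```text
clock 11.4167 tip [0.4633 0.3223 0.1926] rpy [ 113.    89.9 -171.5] zaxis [ 0.25  0.97 -0.  ] F [ 1.8 -0.1  0.1] g 0.01
start_button_top [318.5 244.7] 0.73 [0.4659 0.3216 0.095 ] d [ 0.0025 -0.0008 -0.0976]
start_button_top [ 36.1 196.7] 0.56 [0.3809 0.1361 0.095 ] d [-0.0824 -0.1862 -0.0976]
stop_button_top [226.  300.8] 0.57 [0.4917 0.241  0.096 ] d [ 0.0283 -0.0813 -0.0966]
```

{"method": "play_rows", "body": {"series": [[0.002,0,-0.02,0,0],[0,0,-0.03,0,0],[0,0,-0.02,0,0],[0,0,-0.015,0,0],[0,0,-0.005,0,0],[0,0,0,0,0]]}}

```text
clock: 12.07
eef_pos: [0.4677, 0.3184, 0.2793]
orientation: [150.1, 89.8, -134.8]
wrist_force: [0.4, -0.5, 0.8]
gripper_width: 0.005
```

```bash
python3 -c "
from h import *
wrist('w10',['start_button_top','stop_button_top'])"
```

```text
clock 12.0667 tip [0.4673 0.318  0.1013] rpy [ 150.1   89.8 -134.8] zaxis [ 0.26  0.97 -0.  ] F [ 0.4 -0.5  0.8] g 0.0
start_button_top [284.2 279.4] 0.74 [0.4549 0.3039 0.095 ] d [-0.0124 -0.0141 -0.0063]
start_button_top [320.  292.3] 0.73 [0.4661 0.319  0.095 ] d [-0.0012  0.001  -0.0063]
stop_button_top [190.8 370.6] 0.91 [0.4918 0.2415 0.096 ] d [ 0.0245 -0.0765 -0.0053]
```

View pics/w10.png

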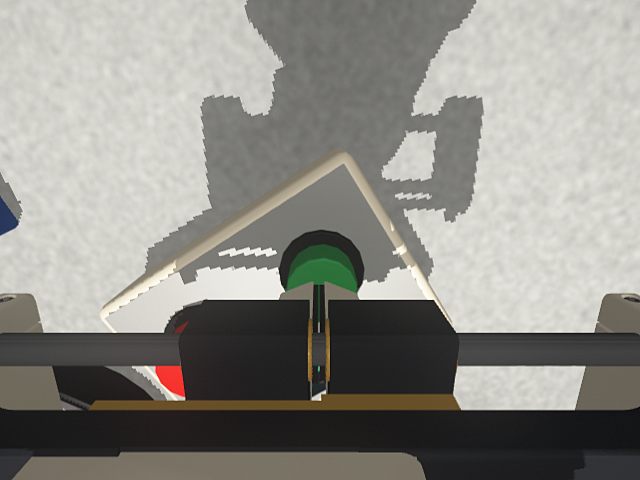

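Tips are centred on green at (320,285), and red at (173,375) is clear. Pushing.

{"method": "play_rows", "body": {"series": [[0,0,-0.003,0,0],[0,0,-0.003,0,0],[0,0,-0.003,0,0],[0,0,-0.003,0,0],[0,0,-0.003,0,0],[0,0,-0.003,0,0],[0,0,0,0,0]]}}

```text
clock: 12.8
eef_pos: [0.4676, 0.3205, 0.2625]
orientation: [-36.6, 89.9, 38.5]
wrist_force: [1.0, 1.6, 2.1]
gripper_width: 0.008
```

{"method": "play_rows", "body": {"series": [[0,0,-0.001,0,0],[0,0,-0.001,0,0],[0,0,0,0,0]]}}

```text
clock: 13.05
eef_pos: [0.4676, 0.3206, 0.2609]
orientation: [-38.0, 89.9, 37.1]
wrist_force: [1.1, 0.3, 3.4]
gripper_width: 0.004
```

{"method": "play_rows", "body": {"series": [[0,0,-0.001,0,0],[0,0,-0.001,0,0],[0,0,-0.001,0,0],[0,0,0,0,0]]}}

```text
clock: 13.38
eef_pos: [0.4676, 0.3205, 0.2581]
orientation: [-40.5, 89.9, 34.7]
wrist_force: [0.5, 0.3, 6.7]
gripper_width: 0.003
```

Green is fully in: 6.7 N at 15.9 mm. I'll lift clear and check.

{"method": "play_rows", "body": {"series": [[0,0,0.01,0,0],[0,0,0.03,0,0],[0,0,0.04,0,0],[0,0,0.04,0,0],[-0.01,0.03,0.02,0,0],[-0.01,0.03,0,0,0],[0,0,0,0,0],[0,0,0,0,0]]}}

```text
clock: 14.05
eef_pos: [0.4452, 0.3823, 0.3979]
orientation: [91.3, 89.9, 166.8]
wrist_force: [0.6, -1.2, -1.6]
gripper_width: 0.007
```

```bash
python3 -c "
from h import *
p=manip.snapshot('scene'); a=cv2.imread('pics/scene0.png')
cv2.imwrite('pics/end.png',np.vstack([cv2.resize(x[180:360,80:520],None,fx=1.6,fy=1.6,interpolation=cv2.INTER_CUBIC) for x in(a,p['frame'])]))
s=manip.sense();print(s['clock'],s['wrist_force'],s['eef_pos'])"
```

```text
14.1 [ 0.82242418  0.09821641 -0.8641014 ] [0.44619352 0.38055497 0.39715264]
```

View pics/end.png

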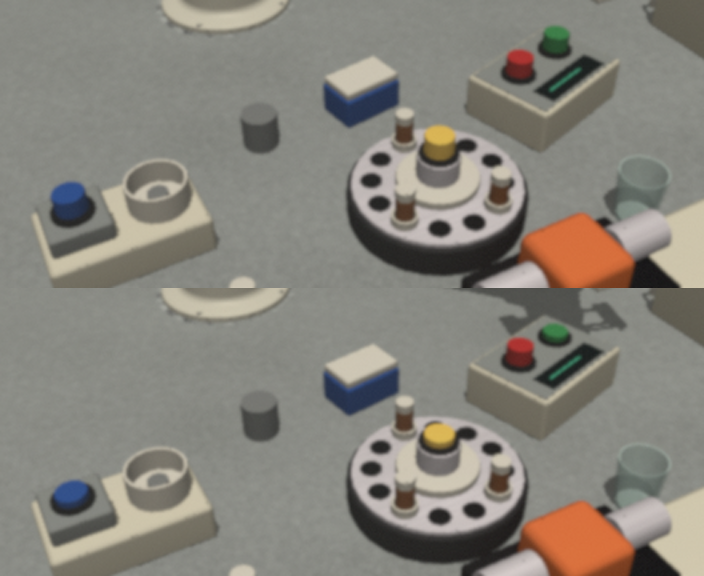

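The before/after crop shows blue (72,493), yellow (440,435) and green (555,333) sunk in and red (519,352) still out. The vials, tip box, pot and beaker look unmoved.

```bash
python3 -c "
from h import *
print(manip.finish_job())"
```

```text
the job is handed in; nothing more can be done
None
```

I pushed the blue, yellow and green buttons in that order with the closed fingertips, lifted clear and handed the job in at about 14 s of the 51 s. No verdict was reported.

- **Depth and force:** from the tip height, each button ended about 15.8 mm into its 16 mm travel. The force readings peaked at about 7 N, just under where the cushion starts to yield.
- **Final picture:** all three caps are in and red is still out. The vials, tip box, pot and beaker look unmoved. The reagent bottle was mostly outside that crop, so I only saw its cap, which looked unmoved.
- **Disagreements:** the scene and side cameras differed by 1 to 3 cm on some buttons, so I used the wrist camera for final positions. The detector also gave a few false hits, which I discarded. Some force readings during the pushes were lower than the stated force for that depth, so I kept pushing each button until the force rose near the end of its travel.

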